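Two prize capsules from the dispenser

ROBOT

A 6-joint arm with a two-finger parallel gripper is mounted at the origin on the work surface. World frame = base frame: x ahead of the robot, y to its left, z up, the work surface at z = 0. Lengths are in m, angles in rad, forces in N, time in s.
With the tool pointing down it reaches from about 0.325 to 0.775 m from the base axis. Payload 5.5 kg.
Tool frame: the origin (TCP) lies between the finger pads; the fingertips stand 8 mm ahead of it and the grasp point (between the pads) lies 11 mm behind it (tcp_to_tips is the distance from the TCP to the fingertips, in m); z points along the fingers, y is the direction in which the jaws open and shut (so a half turn about z gives the same grasp; the last joint's range is limited). The gripper opens to 88 mm and grips with 3 to 60 N. Pads are 20 mm wide; open, the fingers measure 115 mm over their backs; the gripper's body (75 mm by 178 mm) begins 61 mm behind the grasp point.
Start: joints at [-0.057, 0.091, 1.231, -0, 1.82, -0.057], TCP at [0.6, -0, 0.231] pointing down, gripper open.
Joint ranges: [-2.87, 2.87], [-0.86, 2.18], [0.17, 2.46], [-1.51, 4.65], [0.06, 2.69], [-2.65, 2.65]. Speed limits (rad/s): [2.57, 2.57, 3.01, 3.14, 3.14, 3.14].

INTERFACE

Orientations are given as a unit quaternion [w, x, y, z].
In Python, from bench import * gives the robot as it stands. Calls block until the motion is done:
- move_to(position, orientation): joint-space move of the TCP to a pose.
- move_l(position, speed=0.15, orientation=None): straight line of the TCP; orientation=None keeps the orientation; speed is the mean speed in m/s.
- movej(angles): joint-space move.
- gripper_open() and close(): open the fingers fully, or close them until they stop; the grip force is fixed at half the most.
- hold(seconds).
- inverse_kinematics(position, orientation): joint angles nearest the present ones, or None.
- state(): the state.
- get_image(name): name is "scene" or "side" or "wrist"; returns a dict with "frame" (420x560x3 uint8, blue, green, red), "depth" (420x560 float32, m along the optical axis (not along the pixel's ray), 0 where there is no reading), "camera_matrix" (3x3 intrinsics, pixels), "k1" (the pictures are not rectified: a ray, as slopes to the right and down, at radius r is drawn at 1 + k1 r^2 times it, then the intrinsics apply), "view" (4x4, takes a point from world to camera coordinates). Camera axes: x right, y up, looking along -z (the intrinsics and any distortion apply to the point x, -y, -z); pixel columns grow to the right and rows downward; lengths in m; the calibration is good to about 2 mm. A picture is of the moment at which its call begins.
A pose or a line that the arm cannot do raises IKError and nothing moves.
- job_done(): hands the job in, once; it reports no verdict.
The state is a dict: "time": time; "joint_pos": joint angles; "dq": joint speeds; "joint_torque": joint torques, N m; "ee_pos": TCP position; "ee_rot": TCP orientation; "ft_force": force on the tool from outside, world axes, zero at the start; "moment": the same for the moment, N m; "finger_gap": finger opening in m.
Only numpy, scipy, OpenCV 4.12 (cv2) and the standard library are available. Lean on these libraries where they do the work, as an engineer would, in place of code of your own. Each camera call takes 0.05 s, during which the arm holds its last target. There are 200 camera calls.

TASK

A customer has won two of the large prize capsules. On the dispenser that holds the large capsules, press the lever's paddle down with the fingertips, so that the gate at its other end lifts and one capsule runs down into the tray, and let the paddle come up again; then press it once more for the second capsule, and leave the lever up with two capsules lying in the tray and the others still waiting in line. This is done by pressing alone: do not touch or pick up the capsules, and leave the other dispenser and the stall's goods alone.

Things in the scene. Friction and masses are not known exactly. Their poses are not given: they have to be found in the camera images.
- large_dispenser: fixed wire-track dispenser of the large capsules. Origin on the table under its stop blade; +x downhill from queue to tray, z up. At x < 0 the four 40 mm capsules wait on two sloping rails, tops up to 170 mm high. The lever rocks on an axle parallel to x at y = -62 mm, 104 mm up; its paddle is out on the -y side, 147 mm from the rails' middle, only air below it.
- large_dispenser_paddle (a point): middle of the top of the large-capsule dispenser's press paddle: black ribbed plate 50 mm (along the dispenser's x) by 46 mm (y), 6 mm thick, 143 mm above the table at rest, outer (-y) edge tipped up 0.3 rad. Pressed to its stop it has come down 56 mm and out 7 mm (-y), outer edge tipped down 0.32 rad.
- large_dispenser_lever (a joint): lever's turn, rad: 0 at rest (paddle up, blade down before capsule 1), 0.62 at the stop (blade up). Above about 0.5 capsule 1 is let go while a curved pin on the lever holds back the rest: one capsule a press, in the tray about 1 s later. Released, it springs back and the queue moves up within 1 s. Force at the paddle 2 N rising to 5 N, then the hard stop.
- large_dispenser_tray (a point): centre of the inner floor of the large-capsule dispenser's open black tray, 4 mm above the table; axes as the dispenser. In the dispenser's frame the tray spans x 85 to 217 mm, y -60 to +60 mm outside; walls 4 mm thick, 55 mm high
- small_dispenser: fixed wire-track dispenser of the small capsules. Origin on the table under its stop blade; +x downhill from queue to tray, z up. At x < 0 the three 28 mm capsules wait on two sloping rails, tops up to 170 mm high. The lever rocks on an axle parallel to x at y = -62 mm, 104 mm up; its paddle is out on the -y side, 147 mm from the rails' middle, only air below it.
- small_dispenser_paddle (a point): middle of the top of the small-capsule dispenser's press paddle: black ribbed plate 50 mm (along the dispenser's x) by 46 mm (y), 6 mm thick, 143 mm above the table at rest, outer (-y) edge tipped up 0.3 rad. Pressed to its stop it has come down 56 mm and out 7 mm (-y), outer edge tipped down 0.32 rad.
- small_dispenser_lever (a joint): turn of the small-capsule dispenser's lever, rad, 0 at rest, 0.62 pressed to the stop; it works like the other
- large_1: large round prize capsule, 40 mm diameter, blue half and clear half, number 1 in the queue counted from the blade; origin at its centre
- large_2: large round prize capsule, 40 mm diameter, blue half and clear half, number 2 in the queue counted from the blade; origin at its centre
- large_3: large round prize capsule, 40 mm diameter, blue half and clear half, number 3 in the queue counted from the blade; origin at its centre
- large_4: large round prize capsule, 40 mm diameter, blue half and clear half, number 4 in the queue counted from the blade; origin at its centre
- small_1: small round prize capsule, 28 mm diameter, blue half and clear half, number 1 in its queue; origin at its centre
- small_2: small round prize capsule, 28 mm diameter, blue half and clear half, number 2 in its queue; origin at its centre
- small_3: small round prize capsule, 28 mm diameter, blue half and clear half, number 3 in its queue; origin at its centre
- figure_a: moulded plastic play figure, 61 mm tall, on a base 26 x 36 mm; origin under its base. Stands on the robot's side of the large-capsule dispenser's paddle. Leave alone.
- figure_b: moulded plastic play figure, 61 mm tall, on a base 26 x 36 mm; origin under its base. Stands beside the small-capsule dispenser's tray. Leave alone.
- car_a: die-cast toy car 74 x 32 mm, 28 mm high, beside the large-capsule dispenser's tray; origin underneath. Leave alone.
- car_b: another such toy car, on the robot's side of the small-capsule dispenser's paddle. Leave alone.
- boxed_toy: card toy box 90 x 50 x 45 mm; origin underneath. Leave alone.
- mug: white mug, 76 mm wide, 90 mm high; origin underneath. Leave alone.
- tape: roll of tape lying flat, 60 mm wide, 18 mm high; origin underneath. Leave alone.

How it is judged:
On the way, in this order (a step that is already met when the one before it is completed fails the run):
1. the first large capsule has run down into its tray (x of large_1 in the frame of large_dispenser between 0.09 and 0.215 m and y of large_1 in the frame of large_dispenser between -0.06 and 0.06 m and z of large_1 in the frame of large_dispenser below 0.05 m), for 0.2 s.
2. after a second press the next large capsule lies in the tray too (all of step 1 and x of large_2 in the frame of large_dispenser between 0.09 and 0.215 m and y of large_2 in the frame of large_dispenser between -0.06 and 0.06 m and z of large_2 in the frame of large_dispenser below 0.05 m), for 0.2 s.
At the end, for the whole second after the job is handed in: The first two large capsules lie at rest in the large dispenser's tray, the other two still wait behind its blade, all small capsules still wait in their dispenser, and both levers are back up (within 0.06 rad of rest) (all of step 2 and linear speed of each of large_1, large_2 below 0.03 m/s and x of large_3 in the frame of large_dispenser between -0.18 and 0 m and y of large_3 in the frame of large_dispenser between -0.02 and 0.02 m and z of each of large_3, large_4 in the frame of large_dispenser above 0.09 m and x of large_4 in the frame of large_dispenser between -0.18 and 0 m and y of large_4 in the frame of large_dispenser between -0.02 and 0.02 m and value of joint each of large_dispenser_lever, small_dispenser_lever below 0.06 rad and x of small_1 in the frame of small_dispenser between -0.18 and 0 m and y of small_1 in the frame of small_dispenser between -0.02 and 0.02 m and z of each of small_1, small_2, small_3 in the frame of small_dispenser above 0.09 m and x of small_2 in the frame of small_dispenser between -0.18 and 0 m and y of small_2 in the frame of small_dispenser between -0.02 and 0.02 m and x of small_3 in the frame of small_dispenser between -0.18 and 0 m and y of small_3 in the frame of small_dispenser between -0.02 and 0.02 m); the robot touches nothing.
It fails at once if a capsule was touched by the gripper or arm, or lifted off its track or tray (contact force between any of the fingers, the arm and large_1 above 0.3 N or contact force between any of the fingers, the arm and large_2 above 0.3 N or contact force between any of the fingers, the arm and large_3 above 0.3 N or contact force between any of the fingers, the arm and large_4 above 0.3 N or contact force between any of the fingers, the arm and small_1 above 0.3 N or contact force between any of the fingers, the arm and small_2 above 0.3 N or contact force between any of the fingers, the arm and small_3 above 0.3 N or height (world z) of any of large_1, large_2, large_3, large_4, small_1, small_2, small_3 above 0.19 m).
It fails at once if a third large capsule was let out (x of any of large_3, large_4 in the frame of large_dispenser above 0.03 m).
It fails at once if the small-capsule dispenser's lever was pressed, or that dispenser was pushed against (value of joint small_dispenser_lever above 0.12 rad or contact force between the fingers and small_dispenser above 2 N).
It fails at once if a dispenser was pressed with the arm or the gripper's body instead of the fingers (contact force between the arm and large_dispenser above 2 N or contact force between the arm and small_dispenser above 2 N).
It fails at once if the stall's goods were moved, tipped over or picked up (more than 20 mm) (distance of any of figure_a, car_a, figure_b, boxed_toy, mug, car_b, tape from where it was at the start of the episode above 0.02 m or angle between any of figure_a, car_a, figure_b, boxed_toy, mug, car_b, tape's own z axis and vertical above 0.5 rad).
It also fails if it takes over 38 s, if anything falls off the work surface, if the arm or the gripper's body presses on something with over 40 N, if the wrist force passes 120 N, or if a joint passes its speed limit or range.

## Working session

There is one attempt and no reset: what is moved stays moved. The work goes in short steps, each a Python script; the robot and the scene stay as the last script left them, time stands still between calls to the robot, and variables do not carry over. Pictures are saved under pics/ and viewed, about 8 in all and at most 12, crops included, and the job is handed in when it is done.

```bash
mkdir -p pics
cat > h.py <<'E'
from bench import *
import numpy as np, cv2
def cloud(im):
    K=im["camera_matrix"];d=im["depth"];h,w=d.shape
    u,v=np.meshgrid(np.arange(w),np.arange(h))
    p=cv2.undistortPoints(np.stack([u,v],-1).reshape(-1,1,2).astype(np.float64),K,np.array([im["k1"],0,0,0,0.])) .reshape(h,w,2)
    c=np.stack([p[...,0]*d,-p[...,1]*d,-d,np.ones_like(d)],-1)
    return (c@np.linalg.inv(im["view"]).T)[...,:3]
E
python3 - <<'E'
from h import *
for n in ("scene","side"):
    im=get_image(n); cv2.imwrite(f"pics/{n}0.png",im["frame"]); np.savez(f"{n}0.npz",P=cloud(im),d=im["depth"],f=im["frame"]); print(n,im["k1"],np.linalg.inv(im["view"])[:3].round(3).tolist())
print(state())
E
```

```text
scene 0.053763943243629465 [[0.385, -0.702, 0.599, 1.411], [0.923, 0.303, -0.239, -0.318], [-0.014, 0.645, 0.764, 1.192]]
side -0.011013160304751203 [[-0.963, 0.201, -0.182, 0.341], [-0.271, -0.72, 0.639, 0.736], [-0.003, 0.664, 0.747, 0.966]]
{'time': 0.1, 'joint_pos': array([-5.66802424e-02,  9.18021349e-02,  1.23175326e+00, -2.74243141e-05,
        1.81978884e+00, -5.66798994e-02]), 'dq': array([ 1.06113622e-03, -2.70645618e-03, -2.44264293e-03, -8.52388969e-05,
        4.40987136e-04,  7.97496883e-04]), 'joint_torque': array([ 2.46603209e-03, -4.47854412e+01, -4.07573140e+01,  6.99365954e-02,
        2.83264846e-02, -6.35370566e-05]), 'ee_pos': array([5.99754620e-01, 1.49132791e-05, 2.29615712e-01]), 'ee_rot': array([-6.44511767e-04,  7.07109012e-01,  7.07104008e-01, -5.93116027e-04]), 'ft_force': array([-0.54720795, -0.19771893,  0.4810376 ]), 'moment': array([-0.00031583, -0.03266888, -0.009678  ]), 'finger_gap': 0.0878133594057856}
```

View pics/scene0.png

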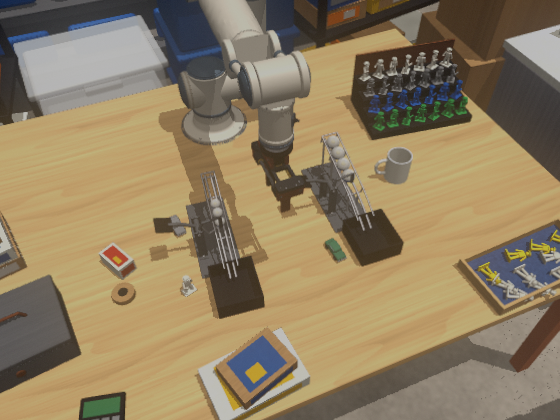

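View pics/side0.png

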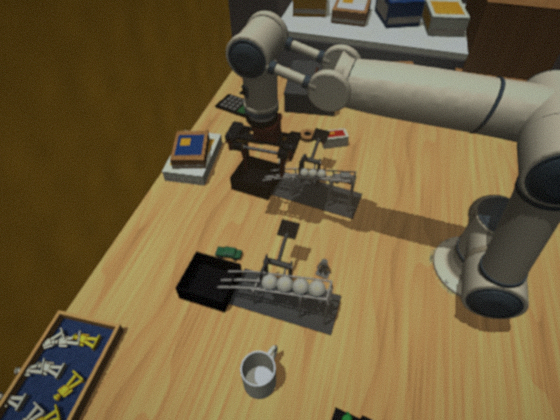

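The scene view shows the large dispenser on the right, with four 40 mm balls at about (335,155) and its tray at (372,238). The side view shows it in the lower half: paddle at (288,229), capsules at (270–318,285), tray at (210,282), figure_a at (323,268) and car_a at (229,253).

Run:
```python
from h import *
z=np.load("side0.npz");P=z["P"];d=z["d"];f=z["f"]
for n,(u,v) in dict(pad=(288,229),padL=(281,227),padR=(297,230),lev=(283,250),c1=(269,281),c2=(284,284),c3=(300,287),c4=(317,289),fig=(323,266),tray=(210,285),car=(229,253)).items():
    p=P[v-1:v+2,u-1:u+2].reshape(-1,3); print(n,np.median(p,0).round(3), d[v,u].round(3))
# paddle points: z 0.125..0.16 near pad
q0=P[229,288]
m=(np.linalg.norm(P-q0,axis=2)<.05)&(P[...,2]>.12)&(d>0)&(f.max(2)<90)
q=P[m];print("pad",len(q),q.mean(0).round(4),q.min(0).round(3),q.max(0).round(3))
vv,uu=np.where(m);print(uu.min(),uu.max(),vv.min(),vv.max())
r=cv2.minAreaRect(q[:,:2].astype(np.float32));print(r)
# tray rim
t0=P[285,210];m=(np.linalg.norm(P[...,:2]-t0[:2],axis=2)<.12)&(P[...,2]>.045)&(P[...,2]<.062)&(f.max(2)<80)
print("tray",m.sum(),cv2.minAreaRect(P[m][:,:2].astype(np.float32)))
# capsules sphere fit
from scipy.optimize import least_squares
for u,v in((269,281),(284,284),(300,287),(317,289)):
    p=P[v-4:v+5,u-4:u+5].reshape(-1,3);s=least_squares(lambda c:np.linalg.norm(p-c,axis=1)-.02,np.median(p,0)-[0,0,.02],loss="soft_l1",f_scale=.002);print(s.x.round(4))
cv2.imwrite("pics/side_crop.png",cv2.resize(f[190:330,160:360],None,fx=4,fy=4,interpolation=2))
```

```text
pad [0.504 0.113 0.142] 1.044
padL [0.523 0.112 0.142] 1.05
padR [0.482 0.109 0.141] 1.038
lev [0.503 0.168 0.122] 1.02
c1 [0.509 0.265 0.127] 0.958
c2 [0.471 0.27  0.138] 0.941
c3 [0.432 0.272 0.147] 0.924
c4 [0.393 0.275 0.159] 0.908
fig [0.4   0.134 0.041] 1.086
tray [0.685 0.25  0.002] 1.096
car [0.664 0.152 0.026] 1.137
pad 308 [0.5035 0.1158 0.1413] [0.479 0.091 0.129] [0.528 0.16  0.15 ]
278 298 220 246
((0.5041127800941467, 0.12589386105537415), (0.06873372942209244, 0.047111235558986664), 86.99533081054688)
tray 451 ((0.6666030287742615, 0.25247424840927124), (0.1226455494761467, 0.15893635153770447), 87.6005859375)
[0.5102 0.2578 0.1099]
[0.4716 0.2598 0.1209]
[0.4321 0.2615 0.1314]
[0.3943 0.2635 0.1416]
```

View pics/side_crop.png

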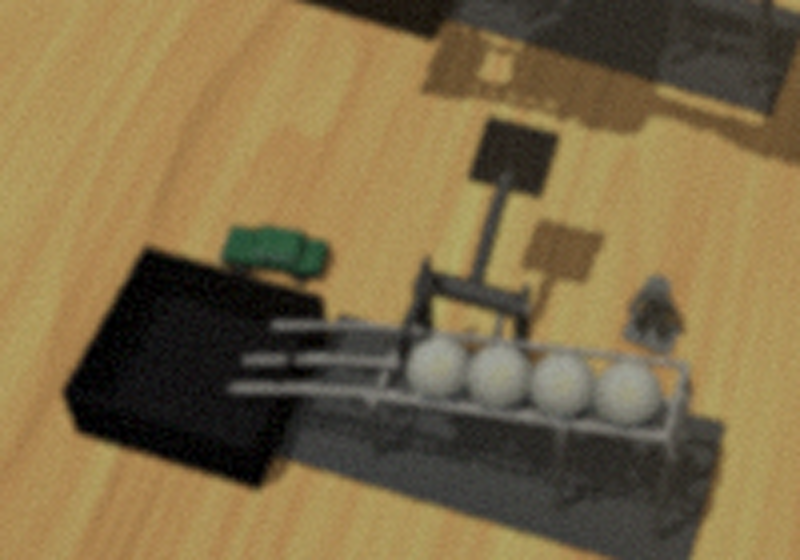

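Dispenser x axis has a yaw of about -2.8°. The paddle centre is near (0.504, 0.112, 0.142), which matches 147 mm from the ball line. The jaw axis is already along world x, so I'll keep this orientation, close the fingers and press while watching the force.

```bash
cat >> h.py <<'E'
X,Y=.503,.109
def press():
    f0=state()["ft_force"][2]
    move_l([X,Y,.125],.1)   # tips 0.117
    z=.125
    while True:
        s=state();f=s["ft_force"][2]-f0
        print(round(s["time"],2),round(s["ee_pos"][2],4),round(f,2),end="; ")
        if f>11 or z<.088: break
        z-=.003 if z>.105 else .0015
        move_l([X,Y,z],.05)
    print()
def release():
    move_l([X,Y,.185],.12)
E
python3 - <<'E'
from h import *
close(); s=state();print(s["finger_gap"],s["time"])
move_l([X,Y,.23],.2); move_l([X,Y,.185],.15); print(state()["time"])
press(); hold(.8)
im=get_image("side");cv2.imwrite("pics/p1.png",cv2.resize(im["frame"][170:320,160:360],None,fx=4,fy=4))
release();hold(.8);print(state()["time"],state()["ee_pos"])
im=get_image("side");cv2.imwrite("pics/p2.png",cv2.resize(im["frame"][170:320,160:360],None,fx=4,fy=4))
E
```

```text
0.00040067689154314436 1.4417
2.775
3.52 0.1251 -0.69; 3.77 0.1225 2.08; 4.03 0.1191 3.3; 4.28 0.1158 2.66; 4.53 0.1128 3.9; 4.78 0.1098 2.7; 5.03 0.1068 3.15; 5.28 0.1039 3.44; 5.53 0.1028 5.05; 5.78 0.1023 8.8; 6.03 0.1018 13.24; 
8.5417 [0.50300458 0.10899954 0.18502048]
```

View pics/p2.png

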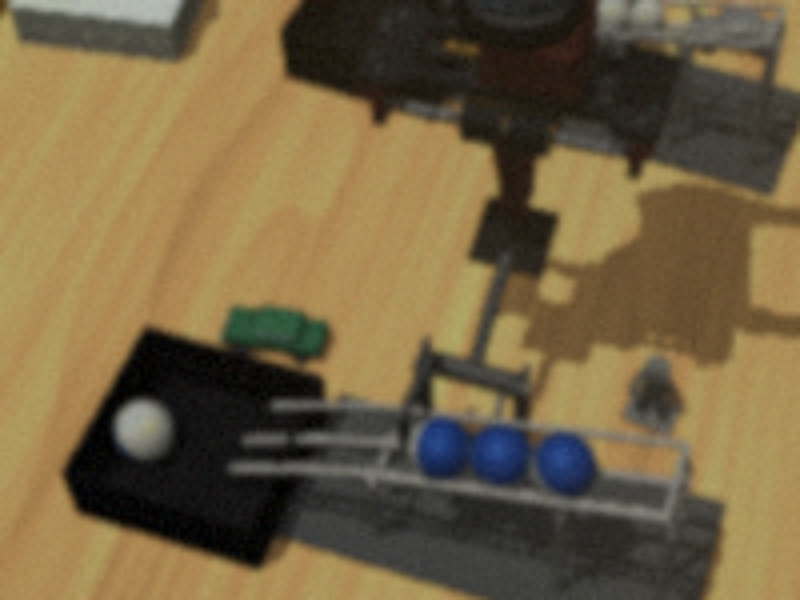

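The first press reached the hard stop (force rise at z = 0.102). In the crop, one capsule lies in the tray at (143,430), three have moved up to the blade at (443–565,450), and the lever is up. Now the second press.

Run:
```python
from h import *
hold(.5);press(); hold(.8); release(); move_l([X,Y,.24],.15); hold(1.2)
im=get_image("side");cv2.imwrite("pics/p3.png",cv2.resize(im["frame"][170:320,160:360],None,fx=4,fy=4));print(state()["time"],state()["ft_force"])
```

```text
9.84 0.125 -0.76; 10.09 0.1225 1.86; 10.34 0.1192 2.5; 10.59 0.1159 2.31; 10.84 0.1128 4.01; 11.09 0.1098 3.45; 11.34 0.1068 3.42; 11.59 0.1038 3.75; 11.84 0.1028 4.54; 12.09 0.1023 8.81; 12.34 0.1019 13.51; 
15.775 [ 1.09928427 -0.57591942 -0.88599271]
```

View pics/p3.png

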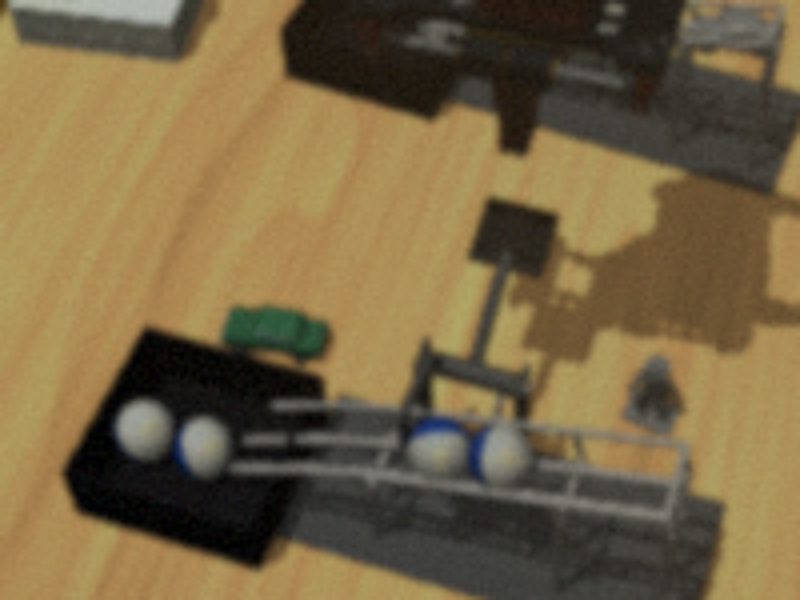

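Two capsules are in the tray, at (143,430) and (205,447), two wait at the blade, and the paddle is up. Before handing in, I'll check numerically that the second capsule is on the tray floor and at rest.

Run:
```python
from h import *
from scipy.optimize import least_squares
ex=np.array([.9988,-.05]);ey=np.array([.05,.9988])
pd=np.array([.504,.112]); 
O=None
for k in range(2):
    im=get_image("side");P=cloud(im)
    for n,u,v in(("1",196,277),("2",211,282),("3",270,281),("4",285,283)):
        p=P[v-3:v+4,u-3:u+4].reshape(-1,3);s=least_squares(lambda c:np.linalg.norm(p-c,axis=1)-.02,np.median(p,0)-[0,0,.02],loss="soft_l1",f_scale=.002).x
        q=s[:2]-(pd+.147*ey); print(n,s.round(4),"rel x",round(q@ex,3))
    print("pad",P[229,288].round(4)); hold(.6)
```

```text
1 [0.7226 0.2522 0.022 ] rel x 0.211
2 [0.6775 0.2505 0.0216] rel x 0.166
3 [0.5134 0.2574 0.1107] rel x 0.002
4 [0.4716 0.2592 0.1212] rel x -0.04
pad [0.5038 0.1123 0.14  ]
1 [0.7205 0.2486 0.0219] rel x 0.209
2 [0.6786 0.2497 0.0227] rel x 0.168
3 [0.5101 0.2576 0.1096] rel x -0.001
4 [0.4731 0.2595 0.1202] rel x -0.038
pad [0.5035 0.1134 0.1413]
```

```bash
python3 -c "
from h import *
job_done();print(state()['time'])"
```

```text
the job is handed in; nothing more can be done
the job is handed in; nothing more can be done
```

I pressed the large dispenser's paddle twice to its hard stop with the closed fingertips, at about 13 N each time. I let it come back up after each press, then lifted the fingers clear and handed in at about 17 s of the 38 s allowed.

**Capsules:** in the last images two large capsules lie in the tray, with centres about 22 mm above the table. They were still to within 1–4 mm of measuring noise over 0.6 s. The other two wait at the blade at 110 and 121 mm.

**Lever:** the large paddle is back at its rest height, measured at about 141 mm against 143 mm.

**Goods:** figure_a and car_a look unmoved.

**Disagreement:** my x positions, measured from the paddle, read about 17 mm too far downhill. They put capsule 1 at 0.21 m, where the tray wall only allows about 0.19 m. The likely cause is that the paddle is not at the dispenser's x = 0. The tray and queue positions seen in the image agree with the goal.

**Not checked:** I did not measure the small dispenser at the end, because the gripper partly hid it. The arm stayed well away from it throughout.

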